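Load a test coupon under the spring clip

ROBOT

A 7-joint arm with a two-finger parallel gripper is mounted at the origin on the work surface. World frame = base frame: x ahead of the robot, y to its left, z up, the work surface at z = 0. Lengths are in m, angles in rad, forces in N, time in s.
With the tool pointing down it reaches from about 0.4 to 0.85 m from the base axis. Payload 4.5 kg.
Tool frame: the origin (TCP) lies on the centre line of the jaws, within the pads' length; the fingertips stand 8 mm ahead of it and the grasp point (between the pads) lies 11 mm behind it; z points along the fingers, x is the direction in which the jaws open and shut, and the axes are right-handed (so a half turn about z gives the same grasp; the last joint's range is limited). The gripper opens to 88 mm and grips with 3 to 60 N. Pads are 18 mm wide; open, the fingers measure 123 mm over their backs; the gripper's body (75 mm by 187 mm) begins 45 mm behind the grasp point.
Start: joints at [-1.275, 0.689, -0.195, 1.565, 0.157, 0.902, -0.215], TCP at [0.162, 0.604, 0.247] pointing down, gripper open.
Joint ranges: [-3.01, 3.01], [-0.46, 2.08], [-1.47, 1.51], [0.13, 2.56], [-1, 4.14], [0.04, 2.09], [-2.66, 2.66]. Speed limits (rad/s): [2.57, 2.57, 3.14, 3.14, 3.14, 3.14, 3.14].

INTERFACE

Orientations are given as a unit quaternion [x, y, z, w].
In Python, from plant import get_state, snapshot, finish_job, boxes_of, pinpoint gives the robot as it stands.
- The arm moves only by the shell command python3 -m creep 'ROWS' [FORCE]. ROWS is JSON, a list of rows, each an object with "hand": the finger opening in m, from 0 to 0.0881; "slide": the shift along the tool's x, y, z in m, a list of three; "turn": the turn about the tool's z in degrees. A call has 1 to 5 rows; each row shifts and turns the commanded pose from where the row before left it, along the tool's axes as they then stand; what a row does not reach is not made up. A row lasts 1/8 s, in which the tool goes at most 62.5 mm and 10.7 degrees, less where a joint would pass 70% of its speed; a pose out of reach is approached as far as the arm can. A call is refused whole if a number of a shift passes 0.0625 or a number of a turn 10.7, either way. A call with a gripper value outside its range is refused whole. The fingers move at their own pace and stop on an object; FORCE is the grip in N (left out, the last holds). Time passes only in rows, so rows that do not move let the fingers close. It gives the time, the measured TCP pose, the force and the opening at its end, in the units of the state.
- get_state(): the state, without advancing time (a new reading comes with each control period).
- snapshot(name): name is "side" or "top" or "wrist"; returns a dict with "frame" (480x640x3 uint8, red, green, blue), "depth" (480x640 float32, m along the optical axis (not along the pixel's ray), 0 where there is no reading), "mtx" (3x3 intrinsics, pixels), "camera_from_world" (4x4, takes a point from world to camera coordinates). Camera axes: x right, y down, z forward; pixel columns grow to the right and rows downward; lengths in m; the calibration is good to about 2 mm. The wrist camera is an equidistant fisheye: a pixel r from the principal point sees the ray r / f radians off the axis. A picture is of the moment at which its call begins.
- finish_job(): hands the job in, once; it reports no verdict.
Trained networks look in a picture, given as the dict that the camera call returned (one of the last four; its "shot" number tells which), for a name from the list of things; names that differ only in an ending like _2 or _b are one class to them, and where a whole thing is asked for, a point or a joint stands for the part that bears it (a point fixed in the world has none). Each returns a list of dicts, best first, with "conf" (0 to 1); they miss things now and then, are a little off and sometimes report something else, mostly with a low value. They report only what shows in the picture. A call takes as long as a camera call. They do not tell look-alikes from the thing itself.
- boxes_of(target, picture): "uv" ([column, row] in pixels, amid what is visible of it).
- pinpoint(target, picture): "uv" ([column, row] in pixels: a listed point, or the origin of a listed thing).
The state is a dict: "clock": time; "q": joint angles; "qd": joint speeds; "joint_torque": joint torques, N m; "tool_pos": TCP position; "eef_rot": TCP orientation; "contact_force": force on the tool from outside, world axes, zero at the start; "moment": the same for the moment, N m; "opening": opening from 0.0 (shut) to 1.0 (fully open).
Only numpy, scipy, OpenCV 4.12 (cv2) and the standard library are available. Lean on these libraries where they do the work, as an engineer would, in place of code of your own. Each camera call takes 0.05 s, during which the arm holds its last target.

TASK

With one fingertip press the clip's long thumb bar down and hold it, so that the jaw rises; with the other fingertip push the flat test coupon by its upturned end along the channel, under the jaw, until the upturned end is home against the two stop blocks. Then let the bar up so that the clip closes on the coupon, and move clear. Only push the coupon, never lift it, and leave the spray can, the screwdriver and the lens where they are.

Things in the scene. Friction and masses are not known exactly. Their poses are not given: they have to be found in the camera images.
- fixture: Grey plate 240 x 190 x 12 mm fixed to the table (x -130 to 110, y -70 to 120 mm) with an aluminium channel and a steel spring clip. Origin at table height under the channel's centre line; x = push direction, y left (towards the thumb bar), z up. Channel x -115 to 75 mm, bed top z = 20 mm, rails at y +-21.5 to +-28 mm with tops at z = 26 mm. Clip hinge along x at y 45, z 34 mm.
- home (a point): Point on the channel bed, on its centre line, level with the rear faces of the two dark stop blocks (fixture x -30, y 0, z 20 mm); axes as the fixture's. The coupon's origin is here when it is home. The blocks stand on the rails at y +-22 to +-31.5 mm, z 26 to 46 mm, 12 mm long.
- coupon: Loose aluminium test coupon, about 90 g, in the channel with 1.5 mm play each side: flat strip 90 x 40 x 5 mm with a white speckled patch, bent up at its rear end. Origin on its underside, midway across, below the front face of the upturned end; the strip runs x 0 to 90 mm, axes as the fixture's. It starts 30 to 65 mm short of home, its front just outside the jaw.
- tab (a point): Centre of the rear face of the coupon's upturned end, the face to push: coupon x -5, y 0, z 19 mm. The upturned end is 5 mm thick, reaches 30 mm above the coupon's underside, and is 40 mm wide, from 8 mm up 60 mm wide: these side wings meet the stop blocks when home.
- clip (a joint): Rocking spring clip, hinged along the fixture's x, in rad. 0: at rest, jaw 1 mm over the bed, blocks the coupon. 0.35: bar fully down on a hard stop, jaw about 16 mm over the bed. The jaw clears the coupon above 0.15. Let go with the coupon beneath, it rests near 0.09. It springs back when let go; holding it fully down takes about 5 N at mid-width of the bar.
- bar (a point): Middle of the top of the thumb bar, 27 mm from the hinge. Flat steel strip parallel to the channel, fixture x -135 to -5 mm, 6 to 46 mm out from the hinge. At rest it slopes up outwards by 0.35 rad (this point z 43 mm); fully down it is level (this point y 72, z 34 mm, 8 mm above the rails). It works pressed anywhere along its length; a fingertip can slide along it while pressing.
- jaw (a point): Middle of the underside of the jaw's toe, which clamps the coupon. The jaw is a steel arm 20 mm wide over the channel at fixture x 35 to 55 mm, toe at y -9 to 3 mm; it is part of the clip and rises as the bar goes down.
- spray: Bystander: closed spray can, 52 mm diameter, 125 mm tall, standing on the table beside the fixture. Origin at the centre of its underside.
- driver: Bystander: screwdriver about 190 mm long lying on the table beside the fixture; handle towards its -x. Origin on its underside.
- lens: Bystander: black camera lens, 54 mm diameter, 52 mm tall, standing on the table beyond the fixture. Origin at the centre of its underside.
Mind the look-alikes: they are no part of the job. Leave any purple look-alike of the coupon alone.

How it is judged:
On the way, in this order (a step that is already met when the one before it is completed fails the run):
1. the thumb bar is pressed down while the coupon is still short of the jaw (value of joint clip above 0.2 rad and x of coupon in the frame of home below -0.015 m), for 0.1 s.
2. with the bar still held down, the coupon is pushed home against the stop blocks (value of joint clip above 0.15 rad and x of coupon in the frame of home between -0.003 and 0.003 m), for 0.1 s.
At the end, for the whole second after the job is handed in: The coupon lies flat in the channel at rest, its upturned end within 3 mm of the stop blocks, and the let-go clip has closed on it (clip between 0.05 and 0.14 rad) (x of coupon in the frame of home between -0.003 and 0.003 m and z of coupon in the frame of home below 0.003 m and value of joint clip between 0.05 and 0.14 rad and linear speed of coupon below 0.01 m/s); the robot touches nothing.
It fails at once if the coupon is lifted off the channel bed by more than 6 mm or tilted by more than 0.15 rad (z of coupon in the frame of home above 0.006 m or angle between coupon's own z axis and vertical above 0.15 rad).
It fails at once if the spray can, the screwdriver or the lens is moved by more than 20 mm (distance of any of spray, driver, lens from where it was at the start of the episode above 0.02 m).
It also fails if it takes over 38 s, if anything falls off the work surface, if the arm or the gripper's body presses on something with over 40 N, if the wrist force passes 120 N, or if a joint passes its speed limit or range.

## Working session

There is one attempt and no reset: what is moved stays moved. The work goes in short steps, Python scripts to look and compute and a shell command to move; the robot and the scene stay as the last step left them, time stands still between calls to the robot, and variables do not carry over. Pictures are saved under pics/ and viewed, and the job is handed in when it is done.

```bash
mkdir -p pics; ls
cat > h.py <<'E'
import numpy as np, cv2
from plant import *
def look(n,f):
    s=snapshot(n); cv2.imwrite('pics/'+f,s['frame'][:,:,::-1]); return s
def px2w(s,uv,z=None):
    K=s['mtx'];T=np.linalg.inv(s['camera_from_world']);u,v=uv
    ray=np.array([(u-K[0,2])/K[0,0],(v-K[1,2])/K[1,1],1])
    if z is None:
        d=s['depth'][int(round(v)),int(round(u))];p=ray*d
        return (T@np.r_[p,1])[:3]
    o=T[:3,3];r=T[:3,:3]@ray
    return o+r*(z-o[2])/r[2]
def w2px(s,p):
    c=(s['camera_from_world']@np.r_[p,1])[:3];q=s['mtx']@c;return q[:2]/q[2]
E
python3 - <<'E'
from h import *
print(get_state())
for n in('top','side'):
    s=look(n,n+'0.png')
    for t in('fixture','home','coupon','tab','clip','bar','jaw','spray','driver','lens'):
        for k,f in(('b',boxes_of),('p',pinpoint)):
            try:
                r=f(t,s)
            except Exception as e: print(t,k,e);continue
            print(n,t,k,[(np.round(x['uv']).tolist(),round(x['conf'],2),np.round(px2w(s,x['uv']),3).tolist()) for x in r[:3]])
E
```

```text
pics
{'clock': 0.0, 'q': array([-1.27516581,  0.68995243, -0.19449245,  1.56634545,  0.15728835,
        0.90249916, -0.21510008]), 'qd': array([ 4.29590030e-04, -7.12440141e-04, -9.28660858e-04,  8.25564408e-04,
       -7.89070019e-05, -8.74039193e-04, -6.66142506e-04]), 'joint_torque': array([-6.85951982e-04, -5.27547741e+01, -1.26693875e+00, -1.53430349e+01,
       -5.25306864e-02,  6.45082750e-03,  1.74149741e-04]), 'tool_pos': array([0.16167679, 0.60308661, 0.24592879]), 'eef_rot': array([ 7.93344028e-01,  6.08772887e-01, -6.75429944e-04,  6.06512026e-04]), 'contact_force': array([ 0.04285106,  0.00390569, -0.10789754]), 'moment': array([-0.0126169 ,  0.01981008,  0.00263338]), 'opening': 1.0010490544083956}
top fixture b [([304.0, 197.0], 0.84, [0.626, -0.015, 0.045])]
top fixture p [([323.0, 198.0], 0.95, [0.627, -0.047, 0.026])]
top home b [([304.0, 195.0], 0.62, [0.629, -0.015, 0.047])]
top home p [([316.0, 212.0], 0.76, [0.604, -0.034, 0.027])]
top coupon b [([320.0, 209.0], 0.97, [0.609, -0.041, 0.024]), ([330.0, 368.0], 0.81, [0.343, -0.052, 0.006]), ([246.0, 340.0], 0.79
[... 2215 characters left out ...]
ab
side bar b [([288.0, 238.0], 0.75, [0.626, 0.027, 0.044])]
side bar p [([294.0, 246.0], 0.62, [0.604, 0.04, 0.046])]
side jaw b [([290.0, 241.0], 0.62, [0.619, 0.031, 0.044])]
side jaw p [([290.0, 206.0], 0.63, [0.681, -0.062, 0.027])]
side spray b [([375.0, 157.0], 0.9, [0.58, -0.207, 0.089])]
side spray p [([373.0, 184.0], 0.89, [0.577, -0.207, 0.025]), ([327.0, 239.0], 0.72, [0.571, -0.013, 0.036])]
side driver b [([375.0, 210.0], 0.69, [0.539, -0.136, 0.026])]
side driver p [([354.0, 207.0], 0.8, [0.589, -0.147, 0.003])]
side lens b [([270.0, 167.0], 0.89, [0.762, -0.117, 0.053]), ([290.0, 239.0], 0.5, [0.621, 0.027, 0.044])]
side lens p [([270.0, 179.0], 0.83, [0.764, -0.118, 0.02])]
```

Run:
```python
import cv2
a=cv2.imread('pics/top0.png');cv2.imwrite('pics/topc.png',cv2.resize(a[90:290,190:460],None,fx=2.9,fy=2.9,interpolation=2))
```

```text
(no output)
```

View pics/top0.png

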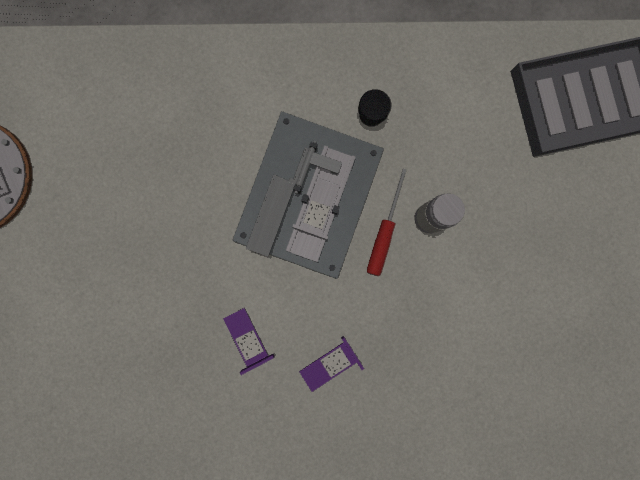

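View pics/side0.png

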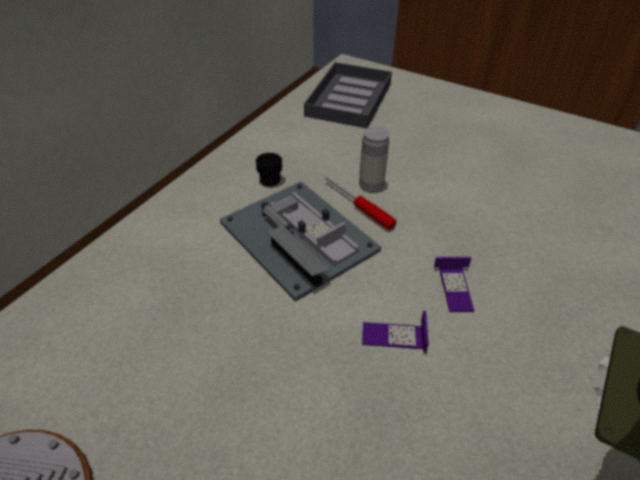

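View pics/topc.png

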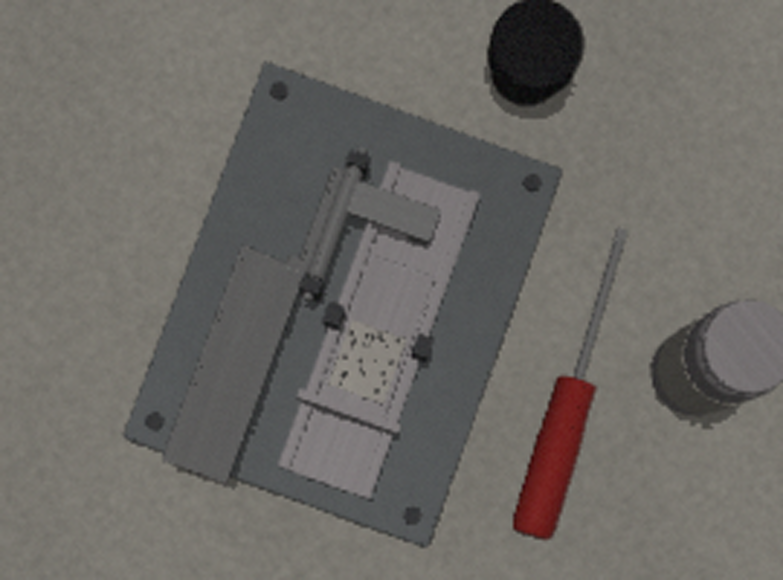

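The grey coupon at (316,215) in the channel is the only candidate that fits the description. The look-alikes are the purple coupons at (246,345) and (330,367), plus the tray of grey strips at (590,95). Next I fit the fixture pose.

Run:
```python
from h import *
s=look('top','top1.png'); s2=look('side','side1.png')
c=np.array([(265,62),(562,168),(430,546),(126,437)])/2.9+[190,90]
f=np.array([(110,120),(110,-70),(-130,-70),(-130,120)])/1000
W=np.array([px2w(s,p,.012)[:2] for p in c])
def fit(f,W):
    fm,wm=f.mean(0),W.mean(0);a=f-fm;b=W-wm
    th=np.arctan2((a[:,0]*b[:,1]-a[:,1]*b[:,0]).sum(),(a*b).sum())
    R=np.array([[np.cos(th),-np.sin(th)],[np.sin(th),np.cos(th)]]);t=wm-R@fm
    return th,R,t,(f@R.T+t-W)*1000
th,R,t,r=fit(f,W);print(np.degrees(th),t,r.round(1))
np.savez('fix.npz',R=R,t=t)
def W3(p): p=np.array(p)/1000; return np.r_[R@p[:2]+t,p[2]]
# points check & coupon from top
cr={'tabL':(302,392),'tabR':(399,432)}
for k,p in cr.items():
    q=px2w(s,np.array(p)/2.9+[190,90],.05); print(k,(R.T@(q[:2]-t)*1000).round(1))
for n,ss in(('top',s),('side',s2)):
    for nm in('coupon','tab','bar','home','jaw','fixture'):
        z={'coupon':.02,'tab':.039,'bar':.043,'home':.02,'jaw':.021,'fixture':0}[nm]
        for x in pinpoint(nm,ss)[:3]:
            q=px2w(ss,x['uv'],z);print(n,nm,round(x['conf'],2),(R.T@(q[:2]-t)*1000).round(1))
# overlays
L=[[(110,120,12),(110,-70,12),(-130,-70,12),(-130,120,12)],
[(-5,51,36),(-135,51,36),(-135,88,50),(-5,88,50)],[(-115,-28,26),(75,-28,26),(75,28,26),(-115,28,26)]]
for n,ss in(('top',s),('side',s2)):
    im=ss['frame'][:,:,::-1].copy();im=cv2.resize(im,None,fx=4,fy=4,interpolation=2)
    for l in L:
        P=np.array([w2px(ss,W3(p)) for p in l])*4+2
        cv2.polylines(im,[np.int32(P)],True,(0,255,0),1)
    x0,y0=(215,100) if n=='top' else (215,160)
    cv2.imwrite(f'pics/ov_{n}.png',im[y0*4:y0*4+140*4+40,x0*4:x0*4+780])
# heights along bar
for o in(10,27,42):
    for x in(-120,-70,-20):
        u=w2px(s,W3((x,45+o*.94,34+o*.34)));q=px2w(s,u);print(o,x,(R.T@(q[:2]-t)*1000).round(),(q[2]*1000).round(1))
```

```text
-21.00274967358449 [ 0.63709501 -0.05105493] [[ 1.1  0.5]
 [ 0.5 -1.3]
 [-1.  -0.5]
 [-0.7  1.3]]
tabL [-72.8  29.3]
tabR [-75.6 -29.4]
top coupon 0.96 [-68.7   0.7]
top coupon 0.84 [-236.  -128.8]
top coupon 0.84 [-306.1   15. ]
top tab 0.71 [-76.    1.8]
top tab 0.71 [-235.7 -132.4]
top tab 0.62 [-305.3   13.6]
top bar 0.62 [-71.8  76.3]
top home 0.57 [-29.    1.4]
top jaw 0.75 [49.9 -9.2]
top fixture 0.73 [-2.2  0.4]
top fixture 0.26 [-71.7   3.4]
side coupon 0.94 [-259.3 -106.7]
side coupon 0.67 [-310.8   26.2]
side coupon 0.66 [-61.1  -2.1]
side tab 0.98 [-247.5 -113.9]
side tab 0.83 [-73.4   4.3]
side tab 0.28 [118.6   0.2]
side bar 0.7 [-63.2  72.4]
side home 0.97 [-33.5   3.5]
side home 0.33 [-21.6 -93.2]
side jaw 0.77 [39.4  1.7]
side fixture 0.58 [ 2.6 -0. ]
side fixture 0.28 [  -0.8 -120.1]
10 -120 [-120.   55.] 34.0
10 -70 [-70.  55.] 33.8
10 -20 [-20.  55.] 35.5
27 -120 [-120.   70.] 42.3
27 -70 [-70.  70.] 42.8
27 -20 [-20.  71.] 40.7
42 -120 [-120.   84.] 48.3
42 -70 [-70.  85.] 46.4
42 -20 [-20.  84.] 49.9
```

View pics/ov_top.png

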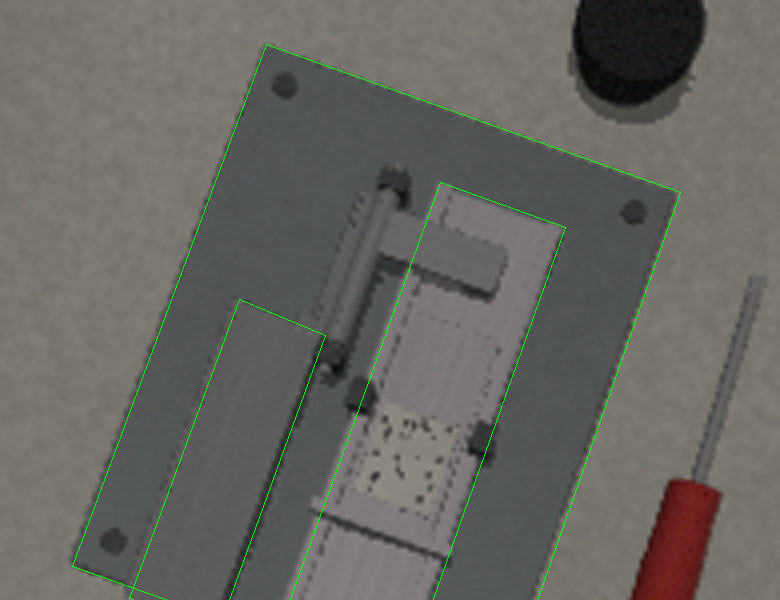

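View pics/ov_side.png

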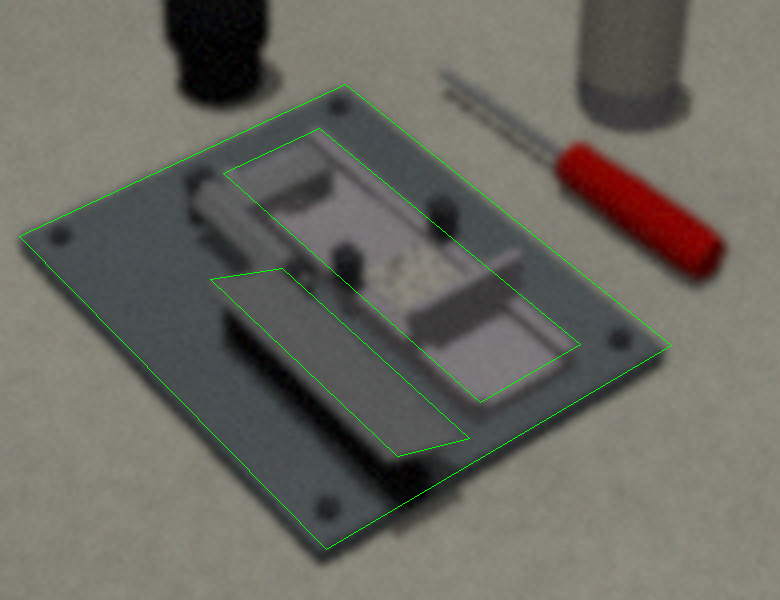

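```bash
cat >> h.py <<'E'
from scipy.spatial.transform import Rotation as Ro
D=np.load('fix.npz') if __import__('os').path.exists('fix.npz') else None
def rep(tgt=None):
    s=get_state();R,t=D['R'],D['t'];M=Ro.from_quat(s['eef_rot']).as_matrix()
    p=s['tool_pos'];f=np.r_[R.T@(p[:2]-t),p[2]-.008]*1000
    print('t',round(s['clock'],2),'fix-tip',f.round(1),'F',(np.r_[R.T@s['contact_force'][:2],s['contact_force'][2]]).round(1),'open',round(s['opening']*88.1,1),
     'tilt',M[:,2].round(3),'turn needed',round(np.degrees(np.arctan2(M[1,0],M[0,0])-np.arctan2(R[1,1],R[0,1])),2))
    if tgt is not None:
        g=np.array(tgt)/1000;w=np.r_[R@g[:2]+t,g[2]+.008];print('slide needed mm',((M.T@(w-p))*1000).round(1))
E
python3 -c "
from h import *
rep((-95,36,90))"
```

```text
t 2.7 fix-tip [-678.5  440.9  238.8] F [ 0.4 -0.2 -0. ] open 88.1 tilt [-0.  0. -1.] turn needed 6.0
slide needed mm [-463.7  537.9  148.7]
```

```bash
python3 -m creep '[{"hand":0.055,"slide":[-0.039,0.045,0],"turn":0},{"hand":0.055,"slide":[-0.039,0.045,0],"turn":0},{"hand":0.055,"slide":[-0.039,0.045,0],"turn":0},{"hand":0.055,"slide":[-0.039,0.045,0],"turn":0},{"hand":0.055,"slide":[-0.039,0.045,0],"turn":6}]' 20; python3 -c "
from h import *
rep((-95,36,90))"
```

```text
clock: 3.32
tool_pos: [0.3297, 0.3557, 0.247]
eef_rot: [0.825, 0.565, 0.0, -0.0]
contact_force: [1.0, 0.3, 0.2]
opening: 0.627
t 3.33 fix-tip [-432.7  269.5  239. ] F [0.8 0.6 0.2] open 55.3 tilt [ 0.001  0.001 -1.   ] turn needed -0.14
slide needed mm [-232.8  338.3  148.8]
```

```bash
python3 -m creep '[{"hand":0.055,"slide":[-0.034,0.050,0.008],"turn":0},{"hand":0.055,"slide":[-0.034,0.050,0.008],"turn":0},{"hand":0.055,"slide":[-0.034,0.050,0.008],"turn":0},{"hand":0.055,"slide":[-0.034,0.050,0.008],"turn":0},{"hand":0.055,"slide":[-0.034,0.050,0.008],"turn":0}]'; python3 -c "
from h import *
rep((-95,36,90))"
```

```text
clock: 3.95
tool_pos: [0.5024, 0.1074, 0.2067]
eef_rot: [0.824, 0.566, 0.001, 0.0]
contact_force: [1.2, 0.5, 0.3]
opening: 0.626
t 3.95 fix-tip [-182.5   99.6  198.7] F [1.  0.9 0.3] open 55.1 tilt [ 0.001  0.001 -1.   ] turn needed 0.01
slide needed mm [-63.7  87.5 108.7]
```

```bash
python3 -m creep '[{"hand":0.055,"slide":[-0.030,0.042,0.025],"turn":0},{"hand":0.055,"slide":[-0.030,0.042,0.030],"turn":0},{"hand":0.055,"slide":[-0.002,0.002,0.030],"turn":0},{"hand":0.055,"slide":[0,0,0.022],"turn":0},{"hand":0.055,"slide":[0,0,0],"turn":0}]'
python3 - <<'E'
from h import *
rep((-95,36,70))
s=look('wrist','w1.png');print(s['mtx'])
s=look('top','top2.png');s2=look('side','side2.png')
for n,ss,x0,y0 in(('top',s,230,100),('side',s2,190,140)):
    cv2.imwrite(f'pics/c_{n}2.png',cv2.resize(ss['frame'][y0:y0+190,x0:x0+240,::-1],None,fx=3.2,fy=3.1,interpolation=2))
E
```

```text
clock: 4.58
tool_pos: [0.5582, 0.02, 0.0984]
eef_rot: [0.824, 0.566, -0.001, -0.001]
contact_force: [-0.9, 0.4, -0.9]
opening: 0.625
t 4.58 fix-tip [-99.1  38.1  90.4] F [-1.   0.  -0.9] open 55.1 tilt [-0.003 -0.    -1.   ] turn needed 0.0
slide needed mm [-2.   4.2 20.4]
[[371.64829954   0.         312.26088639]
 [  0.         371.64829954 238.66313702]
 [  0.           0.           1.        ]]
```

View pics/w1.png

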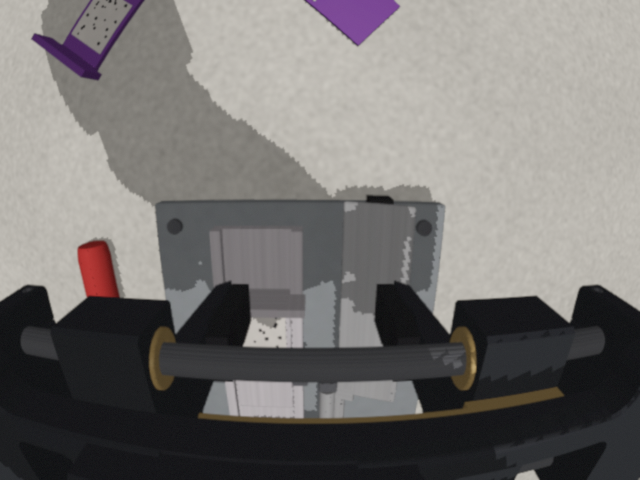

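View pics/c_side2.png

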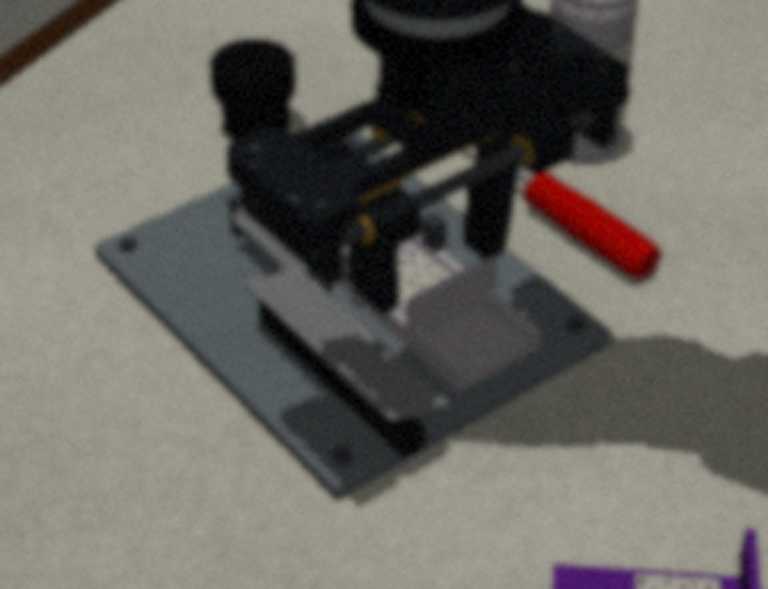

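View pics/c_top2.png

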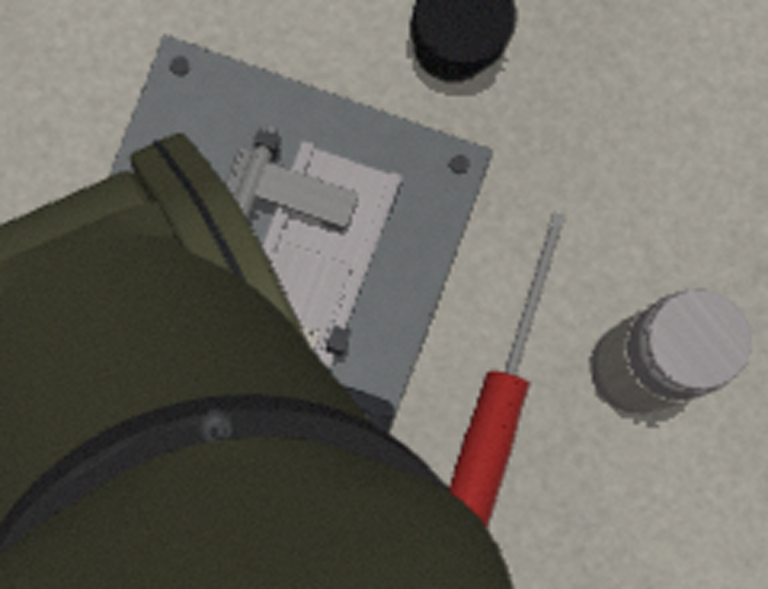

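```bash
cat >> h.py <<'E'
def fish(s,p):
    c=(s['camera_from_world']@np.r_[p,1])[:3];K=s['mtx'];r=np.hypot(*c[:2]);th=np.arctan2(r,c[2])
    return np.array([K[0,2]+K[0,0]*th*c[0]/r,K[1,2]+K[1,1]*th*c[1]/r])
def F3(p): p=np.array(p,float)/1000; return np.r_[D['R']@p[:2]+D['t'],p[2]]
E
python3 - <<'E'
from h import *
s=look('wrist','w2.png')
im=cv2.resize(s['frame'][170:450,130:470,::-1],None,fx=2.1,fy=2.1,interpolation=2)
def dr(L,col):
    P=[]
    for a,b in zip(L,L[1:]+L[:1]):
        for k in np.linspace(0,1,10): P.append((fish(s,F3(np.array(a)*(1-k)+np.array(b)*k))-[130,170])*2.1)
    cv2.polylines(im,[np.int32(P)],True,col,1)
dr([(110,120,12),(110,-70,12),(-130,-70,12),(-130,120,12)],(0,200,0))
dr([(-5,50.6,36),(-135,50.6,36),(-135,88,50),(-5,88,50)],(255,0,0))
dr([(-115,-28,26),(75,-28,26),(75,28,26),(-115,28,26)],(0,0,255))
dr([(-73,-30,50),(-73,30,50),(-73,30,28),(-73,-30,28)],(0,200,255))
rep()
f=np.r_[-99,38]
for sg in(-1,1): dr([(-99+a,38+sg*b,90) for a,b in((-9,27.5),(9,27.5),(9,45),(-9,45))],(255,255,0))
cv2.imwrite('pics/w2o.png',im)
E
```

```text
t 4.78 fix-tip [-97.7  39.1  92.8] F [-0.4  0.6  0. ] open 55.2 tilt [ 0.002  0.    -1.   ] turn needed 0.02
```

View pics/w2o.png

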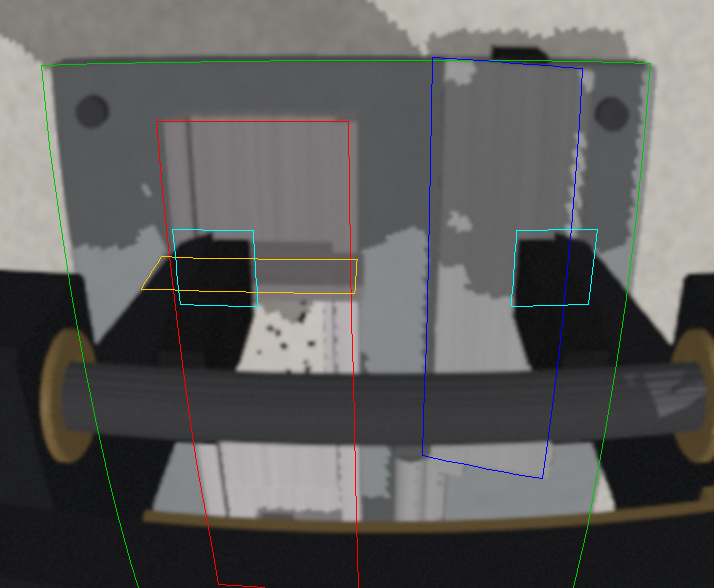

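```bash
python3 -m creep '[{"hand":0.055,"slide":[0,0,0.015],"turn":0},{"hand":0.055,"slide":[0,0,0.015],"turn":0},{"hand":0.055,"slide":[0,0,0.010],"turn":0},{"hand":0.055,"slide":[0,0,0],"turn":0}]'; python3 -c "
from h import *
rep((-95,38,36))"
```

```text
clock: 5.28
tool_pos: [0.5584, 0.0202, 0.0585]
eef_rot: [0.824, 0.567, -0.001, -0.001]
contact_force: [-0.8, 0.0, 0.5]
opening: 0.623
t 5.28 fix-tip [-99.   38.3  50.5] F [-0.8 -0.3  0.5] open 54.9 tilt [-0.002 -0.    -1.   ] turn needed 0.02
slide needed mm [-0.3  4.1 14.5]
```

```bash
python3 -m creep '[{"hand":0.055,"slide":[0,0,0.005],"turn":0},{"hand":0.055,"slide":[0,0,0.005],"turn":0},{"hand":0.055,"slide":[0,0,0],"turn":0},{"hand":0.055,"slide":[0,0,0],"turn":0}]'; python3 -c "
from h import *
rep((-95,38,36))"
```

```text
clock: 5.78
tool_pos: [0.5595, 0.0203, 0.05]
eef_rot: [0.824, 0.566, 0.0, 0.0]
contact_force: [0.3, 1.0, 1.5]
opening: 0.626
t 5.78 fix-tip [-98.   38.8  42. ] F [-0.1  1.   1.5] open 55.1 tilt [ 0.001  0.    -1.   ] turn needed 0.01
slide needed mm [-0.8  3.   6. ]
```

```bash
python3 -m creep '[{"hand":0.055,"slide":[0,0,0.004],"turn":0},{"hand":0.055,"slide":[0,0,0.002],"turn":0},{"hand":0.055,"slide":[0,0,0],"turn":0}]'
python3 - <<'E'
from h import *
rep((-95,38,35))
s=look('wrist','w3.png');s2=look('side','side3.png')
a=cv2.resize(s['frame'][190:410,150:450,::-1],(400,300));b=cv2.resize(s2['frame'][190:290,235:370,::-1],(400,300))
cv2.imwrite('pics/c3.png',cv2.resize(np.hstack([a,b]),None,fx=1,fy=1))
rep()
E
```

```text
clock: 6.15
tool_pos: [0.5599, 0.021, 0.0438]
eef_rot: [0.824, 0.567, 0.001, -0.0]
contact_force: [0.7, 2.6, 3.9]
opening: 0.627
t 6.15 fix-tip [-97.8  39.6  35.8] F [-0.3  2.7  3.9] open 55.3 tilt [ 0.002  0.001 -1.   ] turn needed 0.03
slide needed mm [-1.6  2.8  0.8]
t 6.25 fix-tip [-97.9  39.2  35.9] F [1.  3.1 4.3] open 54.7 tilt [ 0.001  0.001 -1.   ] turn needed 0.02
```

View pics/c3.png

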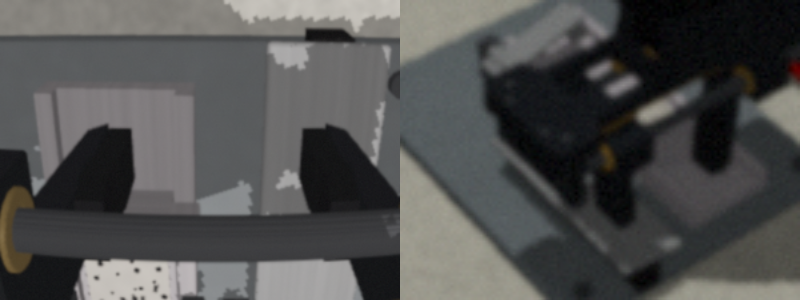

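```bash
python3 -m creep '[{"hand":0.055,"slide":[0,0,0.0015],"turn":0},{"hand":0.055,"slide":[0,0,0],"turn":0}]'
python3 - <<'E'
from h import *
rep()
# bar slope from wrist depth at bar points seen
s=snapshot('wrist');K=s['mtx'];T=np.linalg.inv(s['camera_from_world'])
v,u=np.mgrid[190:450:2,130:470:2];d=s['depth'][v,u]
x=(u-K[0,2])/K[0,0];y=(v-K[1,2])/K[1,1];th=np.hypot(x,y)+1e-9
k=np.tan(th)/th
P=np.stack([x*k*d,y*k*d,d,np.ones_like(d)],-1)@T.T
f=np.concatenate([(P[...,:2]-D['t'])@D['R'],P[...,2:3]],-1).reshape(-1,3)*1000
for x0,x1 in((-140,-112),(-85,-50),(-40,-10),(30,60)):
  for y0 in(-6,0,30,50,58,66,74,82,88):
    m=(f[:,0]>x0)&(f[:,0]<x1)&(f[:,1]>y0-3)&(f[:,1]<y0+3)&(f[:,2]<48)
    if m.sum()>4: print(x0,y0,m.sum(),np.median(f[m,2]).round(1))
m=(f[:,2]>28)&(f[:,2]<51)&(abs(f[:,1])<25)&(f[:,0]<-55)
print(np.round(f[m][::max(1,m.sum()//12)],1))
E
```

```text
clock: 6.5
tool_pos: [0.5597, 0.0207, 0.0423]
eef_rot: [0.824, 0.567, 0.001, -0.0]
contact_force: [1.9, 1.8, 5.3]
opening: 0.621
t 6.5 fix-tip [-98.   39.3  34.3] F [1.1 2.3 5.3] open 54.7 tilt [ 0.001  0.001 -1.   ] turn needed 0.02
-140 -6 198 12.5
-140 0 195 12.4
-140 30 223 12.4
-140 50 199 12.3
-140 58 271 34.4
-140 66 263 34.4
-140 74 260 34.5
-140 82 240 34.5
-140 88 219 34.5
-85 30 108 25.1
-85 50 106 12.9
-85 58 78 34.8
-85 66 67 34.9
-85 74 22 34.9
-85 82 16 34.8
-85 88 6 34.9
-40 -6 60 26.1
-40 0 63 26.0
-40 30 91 17.1
-40 50 88 13.0
-40 58 39 35.0
-40 66 39 34.8
-40 74 36 34.9
-40 82 38 34.9
-40 88 33 34.8
[[-1.095e+02  2.200e+00  3.530e+01]
 [-1.093e+02  1.000e-01  4.160e+01]
 [-1.078e+02  3.900e+00  4.000e+01]
 [-1.076e+02  7.700e+00  4.160e+01]
 [-1.070e+02  1.020e+01  4.200e+01]
 [-1.074e+02  2.800e+00  4.710e+01]
 [-1.043e+02  1.010e+01  4.220e+01]
 [-9.720e+01  1.000e+01  3.930e+01]
 [-9.530e+01  1.010e+01  4.650e+01]
 [-7.610e+01  7.000e+00  2.990e+01]
 [-7.590e+01  1.100e+01  3.130e+01]
 [-7.630e+01  1.320e+01  3.360e+01]
 [-7.600e+01  2.460e+01  3.450e+01]]
```

```bash
python3 -m creep '[{"hand":0.055,"slide":[0,0.008,0],"turn":0},{"hand":0.055,"slide":[0,0.006,0],"turn":0},{"hand":0.055,"slide":[0,0.006,0],"turn":0},{"hand":0.055,"slide":[0,0.006,0],"turn":0},{"hand":0.055,"slide":[0,0.006,0],"turn":0}]'; python3 -c "
from h import *
rep((-45,38,35))"; python3 -m creep '[{"hand":0.055,"slide":[0,0.006,0],"turn":0},{"hand":0.055,"slide":[0,0.004,0],"turn":0},{"hand":0.055,"slide":[0,0,0],"turn":0}]'
python3 - <<'E'
from h import *
rep()
s=look('wrist','w4.png');s2=look('side','side4.png')
a=cv2.resize(s['frame'][190:410,150:450,::-1],(400,300));b=cv2.resize(s2['frame'][190:290,235:370,::-1],(400,300))
cv2.imwrite('pics/c4.png',np.hstack([a,b]))
E
```

```text
clock: 7.18
tool_pos: [0.5808, 0.0104, 0.0421]
eef_rot: [0.823, 0.568, -0.007, -0.004]
contact_force: [-15.3, 4.7, 20.5]
opening: 0.62
t 7.17 fix-tip [-74.6  37.2  34.1] F [-16.   -1.1  20.5] open 54.7 tilt [-0.016 -0.    -1.   ] turn needed 0.23
slide needed mm [ 0.7 29.5 -1.4]
clock: 7.55
tool_pos: [0.5908, 0.0065, 0.0421]
eef_rot: [0.823, 0.568, -0.006, -0.004]
contact_force: [-12.7, 4.4, 19.0]
opening: 0.627
t 7.55 fix-tip [-63.8  37.1  34.1] F [-13.4  -0.5  19. ] open 55.2 tilt [-0.015 -0.    -1.   ] turn needed 0.19
```

View pics/c4.png

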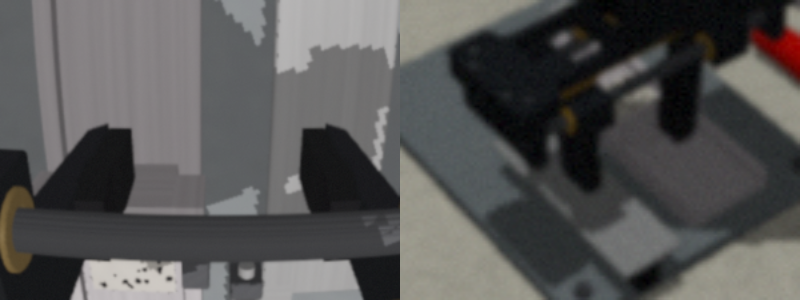

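```bash
cat >> h.py <<'E'
def cloud():
    s=snapshot('wrist');K=s['mtx'];T=np.linalg.inv(s['camera_from_world'])
    v,u=np.mgrid[170:450,130:470];d=s['depth'][v,u]
    x=(u-K[0,2])/K[0,0];y=(v-K[1,2])/K[1,1];th=np.hypot(x,y)+1e-9;k=np.tan(th)/th
    P=np.stack([x*k*d,y*k*d,d,np.ones_like(d)],-1)@T.T
    return np.concatenate([(P[...,:2]-D['t'])@D['R'],P[...,2:3]],-1).reshape(-1,3)*1000
def tabx():
    f=cloud()
    for y0 in(8,14,20,26):
        m=(f[:,2]>30)&(f[:,2]<48)&(abs(f[:,1]-y0)<3)&(f[:,0]>get_tip()-3)&(f[:,0]<-20)
        if m.sum()>3: print('tab rear y',y0,m.sum(),np.percentile(f[m,0],[10,50,90]).round(1))
    for y0 in(58,66,82,88):
        m=(f[:,2]<48)&(f[:,2]>25)&(abs(f[:,1]-y0)<3)&(f[:,0]>-135)&(f[:,0]<-10)
        if m.sum()>3: print('bar y',y0,np.median(f[m,2]).round(1))
def get_tip():
    s=get_state();return (D['R'].T@(s['tool_pos'][:2]-D['t']))[0]*1000
E
python3 -m creep '[{"hand":0.055,"slide":[0,0,-0.001],"turn":0},{"hand":0.055,"slide":[0,0.004,0],"turn":0}]'; python3 -c "
from h import *
rep();tabx()"
```

```text
clock: 7.9
tool_pos: [0.5977, 0.0035, 0.0426]
eef_rot: [0.824, 0.567, -0.004, -0.002]
contact_force: [-4.8, 2.5, 6.9]
opening: 0.62
t 7.9 fix-tip [-56.3  36.8  34.6] F [-5.4  0.6  6.9] open 54.6 tilt [-0.009 -0.001 -1.   ] turn needed 0.07
tab rear y 8 289 [-55.9 -47.2 -46.5]
tab rear y 14 265 [-47.3 -46.9 -46.4]
tab rear y 20 273 [-47.5 -47.  -46.6]
tab rear y 26 340 [-47.5 -47.  -21.6]
bar y 58 34.8
bar y 66 34.9
bar y 82 34.8
bar y 88 34.8
```

```bash
python3 -m creep '[{"hand":0.055,"slide":[0,0.004,0],"turn":0},{"hand":0.055,"slide":[0,0.003,0],"turn":0},{"hand":0.055,"slide":[0,0.002,0],"turn":0},{"hand":0.055,"slide":[0,0,0],"turn":0}]'; python3 -c "
from h import *
rep();tabx()"
```

```text
clock: 8.45
tool_pos: [0.6058, 0.0002, 0.0425]
eef_rot: [0.824, 0.567, -0.004, -0.002]
contact_force: [-5.9, 1.9, 9.4]
opening: 0.624
t 8.45 fix-tip [-47.6  36.6  34.5] F [-6.2 -0.3  9.4] open 55.0 tilt [-0.01  -0.001 -1.   ] turn needed 0.06
tab rear y 8 307 [-47.9 -38.6 -37.9]
tab rear y 14 264 [-38.7 -38.2 -37.8]
tab rear y 20 278 [-38.8 -38.4 -37.9]
tab rear y 26 277 [-38.9 -38.4 -38. ]
bar y 58 34.8
bar y 66 34.8
bar y 82 34.7
bar y 88 34.7
```

```bash
python3 -m creep '[{"hand":0.055,"slide":[0,0.0015,0],"turn":0},{"hand":0.055,"slide":[0,0.001,0],"turn":0},{"hand":0.055,"slide":[0,0,0],"turn":0}]'; python3 -c "
from h import *
rep();tabx()"; python3 -m creep '[{"hand":0.055,"slide":[0,0.001,0],"turn":0},{"hand":0.055,"slide":[0,0,0],"turn":0}]'; python3 -c "
from h import *
rep();tabx()"
```

```text
clock: 8.88
tool_pos: [0.6076, -0.0005, 0.0425]
eef_rot: [0.824, 0.567, -0.005, -0.002]
contact_force: [-7.4, 2.9, 10.2]
opening: 0.627
t 8.88 fix-tip [-45.6  36.6  34.5] F [-8.   0.1 10.2] open 55.3 tilt [-0.011 -0.001 -1.   ] turn needed 0.06
tab rear y 8 312 [-46.  -36.6 -35.8]
tab rear y 14 270 [-36.6 -36.2 -35.8]
tab rear y 20 268 [-36.6 -36.3 -35.9]
tab rear y 26 288 [-36.9 -36.4 -35.9]
bar y 58 34.8
bar y 66 34.8
bar y 82 34.7
bar y 88 34.7
clock: 9.18
tool_pos: [0.6077, -0.0005, 0.0425]
eef_rot: [0.824, 0.567, -0.005, -0.003]
contact_force: [-8.7, 3.3, 11.5]
opening: 0.623
t 9.18 fix-tip [-45.6  36.6  34.5] F [-9.3 -0.  11.5] open 54.8 tilt [-0.012 -0.001 -1.   ] turn needed 0.09
tab rear y 8 313 [-45.9 -36.4 -35.7]
tab rear y 14 255 [-36.6 -36.1 -35.7]
tab rear y 20 272 [-36.6 -36.2 -35.8]
tab rear y 26 277 [-36.6 -36.2 -35.8]
bar y 58 34.8
bar y 66 34.8
bar y 82 34.7
bar y 88 34.7
```

```bash
python3 -m creep '[{"hand":0.055,"slide":[0,0.0015,-0.0005],"turn":0},{"hand":0.055,"slide":[0,0.0015,0],"turn":0},{"hand":0.055,"slide":[0,0,0],"turn":0}]'
python3 - <<'E'
from h import *
rep();tabx()
f=cloud()
for sg in(-1,1):
  m=(f[:,2]>40)&(f[:,2]<48)&(abs(f[:,1]-27*sg)<4)&(f[:,0]>-34)&(f[:,0]<0)
  print('block',sg,m.sum(),np.percentile(f[m,0],[0,5,50,95]).round(1) if m.sum() else '')
s2=look('side','side5.png');s=look('wrist','w5.png')
a=cv2.resize(s['frame'][190:410,150:450,::-1],(400,300));b=cv2.resize(s2['frame'][190:290,235:370,::-1],(400,300))
cv2.imwrite('pics/c5.png',np.hstack([a,b]))
E
```

```text
clock: 9.6
tool_pos: [0.6083, -0.0007, 0.0425]
eef_rot: [0.824, 0.567, -0.007, -0.005]
contact_force: [-12.8, 4.4, 12.8]
opening: 0.623
t 9.6 fix-tip [-45.   36.7  34.5] F [-13.5  -0.4  12.8] open 54.9 tilt [-0.017 -0.    -1.   ] turn needed 0.05
tab rear y 8 310 [-45.4 -35.8 -35. ]
tab rear y 14 258 [-35.8 -35.4 -34.9]
tab rear y 20 268 [-35.8 -35.3 -34.9]
tab rear y 26 283 [-35.8 -35.3 -34.9]
bar y 58 34.8
bar y 66 34.8
bar y 82 34.7
bar y 88 34.7
block -1 0 
block 1 0
```

View pics/c5.png

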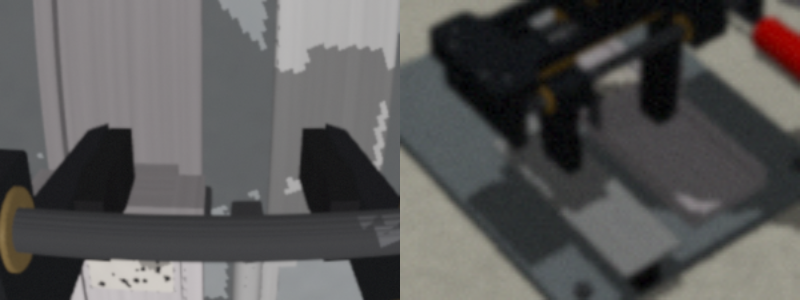

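```bash
python3 -m creep '[{"hand":0.055,"slide":[0,0,-0.001],"turn":0},{"hand":0.055,"slide":[0,0.001,0],"turn":0},{"hand":0.055,"slide":[0,0.001,0],"turn":0},{"hand":0.055,"slide":[0,0,0],"turn":0}]'; python3 -c "
from h import *
rep();tabx()"
```

```text
clock: 10.3
tool_pos: [0.6083, -0.0007, 0.0427]
eef_rot: [0.824, 0.567, -0.008, -0.006]
contact_force: [-14.2, 6.3, 9.8]
opening: 0.622
t 10.3 fix-tip [-44.9  36.7  34.7] F [-15.5   0.8   9.8] open 54.8 tilt [-0.021  0.001 -1.   ] turn needed 0.06
tab rear y 8 307 [-45.2 -35.8 -35.2]
tab rear y 14 264 [-35.8 -35.4 -34.9]
tab rear y 20 266 [-35.8 -35.3 -34.9]
tab rear y 26 276 [-35.7 -35.3 -34.8]
bar y 58 34.8
bar y 66 34.8
bar y 82 34.7
bar y 88 34.7
```

Horizontal force rises with no motion and the tab rear face is at about −35 mm, so the coupon is against the stops. I'll back off the tab while still holding the bar, then rise.

```bash
python3 -m creep '[{"hand":0.055,"slide":[0,-0.003,0],"turn":0},{"hand":0.055,"slide":[0,-0.004,0],"turn":0},{"hand":0.055,"slide":[0,-0.003,0],"turn":0},{"hand":0.055,"slide":[0,0,0],"turn":0}]'; python3 -c "
from h import *
rep();tabx()"
```

```text
clock: 10.85
tool_pos: [0.6082, -0.0005, 0.0445]
eef_rot: [0.824, 0.566, -0.001, 0.0]
contact_force: [-2.5, -0.9, 3.8]
opening: 0.622
t 10.85 fix-tip [-45.1  36.9  36.5] F [-2.  -1.8  3.8] open 54.8 tilt [-0.002 -0.002 -1.   ] turn needed -0.04
tab rear y 8 279 [-45.6 -35.7 -35.1]
tab rear y 14 261 [-35.8 -35.4 -35. ]
tab rear y 20 264 [-35.8 -35.3 -35. ]
tab rear y 26 273 [-35.8 -35.4 -34.9]
bar y 58 35.7
bar y 66 36.5
bar y 82 37.7
bar y 88 38.3
```

```bash
python3 -m creep '[{"hand":0.055,"slide":[0,-0.003,0],"turn":0},{"hand":0.055,"slide":[0,-0.003,0],"turn":0},{"hand":0.055,"slide":[0,0,0],"turn":0}]'; python3 -c "
from h import *
rep();tabx()"
```

```text
clock: 11.28
tool_pos: [0.6047, 0.0033, 0.0451]
eef_rot: [0.824, 0.566, 0.001, 0.001]
contact_force: [1.4, -0.9, 4.2]
opening: 0.623
t 11.28 fix-tip [-49.8  39.1  37.1] F [ 1.7 -0.3  4.2] open 54.9 tilt [ 0.003  0.    -1.   ] turn needed -0.0
tab rear y 8 242 [-50.  -35.9 -35. ]
tab rear y 14 272 [-35.8 -35.4 -34.9]
tab rear y 20 269 [-35.8 -35.3 -34.9]
tab rear y 26 273 [-35.8 -35.3 -34.8]
bar y 58 36.0
bar y 66 36.9
bar y 82 38.4
bar y 88 39.0
```

Clear of the tab (about 5 mm gap). Now I rise slowly so the clip closes gently.

```bash
python3 -m creep '[{"hand":0.055,"slide":[0,0,-0.004],"turn":0},{"hand":0.055,"slide":[0,0,-0.004],"turn":0},{"hand":0.055,"slide":[0,0,-0.006],"turn":0},{"hand":0.055,"slide":[0,0,-0.010],"turn":0},{"hand":0.055,"slide":[0,0,-0.020],"turn":0}]'; python3 -c "
from h import *
rep();tabx()"
```

```text
clock: 11.95
tool_pos: [0.6027, 0.0033, 0.0889]
eef_rot: [0.824, 0.567, -0.001, -0.001]
contact_force: [0.6, -0.8, -0.4]
opening: 0.625
t 11.95 fix-tip [-51.6  38.4  80.9] F [ 0.8 -0.5 -0.4] open 55.1 tilt [-0.002  0.    -1.   ] turn needed 0.02
tab rear y 8 147 [-35.8 -35.4 -35. ]
tab rear y 14 144 [-35.7 -35.3 -34.9]
tab rear y 20 141 [-35.7 -35.4 -35. ]
tab rear y 26 283 [-35.6 -34.5 -21.8]
bar y 58 37.7
bar y 66 39.9
bar y 82 44.1
bar y 88 45.7
```

```bash
python3 -m creep '[{"hand":0.055,"slide":[0,-0.030,-0.040],"turn":0},{"hand":0.055,"slide":[0.02,-0.035,-0.040],"turn":0},{"hand":0.055,"slide":[0.03,-0.045,-0.020],"turn":0},{"hand":0.055,"slide":[0.035,-0.050,0],"turn":0},{"hand":0.055,"slide":[0.035,-0.050,0],"turn":0}]'; python3 -m creep '[{"hand":0.055,"slide":[0.035,-0.050,0],"turn":0},{"hand":0.055,"slide":[0.035,-0.050,0],"turn":0},{"hand":0.055,"slide":[0.0,0,0],"turn":0},{"hand":0.055,"slide":[0,0,0],"turn":0}]'
python3 - <<'E'
from h import *
rep()
s=look('top','top6.png');s2=look('side','side6.png')
a=cv2.resize(s['frame'][100:290,220:475,::-1],(400,300));b=cv2.resize(s2['frame'][150:310,205:420,::-1],(400,300))
cv2.imwrite('pics/c6.png',np.hstack([a,b]))
for n,ss in(('top',s),('side',s2)):
    for nm,z in(('coupon',20),('tab',39),('home',20)):
        for x in pinpoint(nm,ss)[:3]:
            q=px2w(ss,x['uv'],z/1000);f=(D['R'].T@(q[:2]-D['t'])*1000).round(1)
            if abs(f[0])<120:print(n,nm,round(x['conf'],2),f)
for ss in(s,s2):
  for o in(12,27,40):
    for x in(-110,-70,-25):
        th=.26;q=px2w(ss,w2px(ss,F3((x,45+o*np.cos(th),34+o*np.sin(th)))));print(o,x,(D['R'].T@(q[:2]-D['t'])*1000).round(),(q[2]*1000).round(1))
for nm in('spray','driver','lens'):
    for x in pinpoint(nm,s2)[:1]: print(nm,x['uv'],px2w(s2,x['uv'],0).round(3))
E
```

```text
clock: 12.62
tool_pos: [0.4496, 0.192, 0.1894]
eef_rot: [0.824, 0.566, 0.001, -0.0]
contact_force: [0.6, 0.8, -0.4]
opening: 0.625
clock: 13.12
tool_pos: [0.3822, 0.2912, 0.1888]
eef_rot: [0.824, 0.567, -0.0, 0.0]
contact_force: [0.3, -0.7, -0.4]
opening: 0.626
t 13.12 fix-tip [-360.6  228.2  180.8] F [ 0.6 -0.6 -0.4] open 55.2 tilt [ 0.    -0.001 -1.   ] turn needed 0.03
top coupon 0.73 [-23.   -3.5]
top tab 0.8 [-36.3   4.4]
top home 0.79 [-33.7  -0.1]
side coupon 0.59 [-26.1  -3.9]
side home 0.93 [-35.6   1.3]
12 -110 [-110.   56.] 38.7
12 -70 [-70.  57.] 37.3
12 -25 [-25.  57.] 37.0
27 -110 [-110.   71.] 42.1
27 -70 [-70.  71.] 41.1
27 -25 [-25.  71.] 41.3
40 -110 [-110.   84.] 43.8
40 -70 [-70.  84.] 43.9
40 -25 [-25.  84.] 43.9
12 -110 [-367.  265.] 382.9
12 -70 [-348.  263.] 380.1
12 -25 [-28.  59.] 40.7
27 -110 [-357.  263.] 371.3
27 -70 [-72.  72.] 43.1
27 -25 [-26.  72.] 41.9
40 -110 [-336.  253.] 343.9
40 -70 [-71.  84.] 44.9
40 -25 [-25.  84.] 44.5
lens [268.3, 182.8] [ 0.777 -0.128  0.   ]
```

View pics/c6.png

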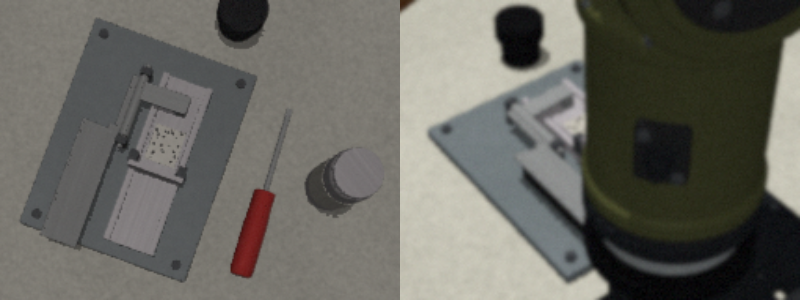

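The picture shows the coupon's upturned end touching both stop blocks (about (133,155) and (182,177) in the left half). The jaw rests on the strip and the bystanders have not moved.

```bash
python3 -c "
from plant import *
print(finish_job())"
```

```text
the job is handed in; nothing more can be done
None
```

I handed the job in at about 13 s. The coupon is home against the stop blocks, the clip has closed on it, and the gripper is well clear.

- **What I did:** One fingertip pressed the thumb bar fully down; its top then measured level at z ≈ 34.5 mm. With the bar held, the other fingertip pushed the coupon by its upturned end. I stopped when the push force rose to about 15 N with no more motion. I then backed about 5 mm off the coupon, let the bar up and moved away.
- **Coupon position:** The wrist depth picture puts the rear face of the upturned end at fixture x ≈ -35.3 mm, against -35 when home. It had not moved after the fingers left.
- **Clip:** The bar's slope of about 0.26 rad gives a clip angle of about 0.09 rad, which is the closed-on-coupon value.
- **Robot contact:** The force reading was near zero at the end, so the robot touches nothing.
- **Bystanders:** In the last top picture the spray can, screwdriver and lens look unmoved. In the side picture the network found only the lens, so I judged the other two by eye.
- **Disagreements:** The networks' coupon origin in the last top and side pictures was 4–7 mm further along than the depth says. I trusted the depth, the stop force and the picture, which shows the upturned end touching both blocks. The fixture fit itself is good to about 2 mm.

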